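Snap the cuttlebone frame into its station

ROBOT

A 6-joint arm with a two-finger parallel gripper is mounted at the origin on the work surface. World frame = base frame: x ahead of the robot, y to its left, z up, the work surface at z = 0. Lengths are in m, angles in rad, forces in N, time in s.
With the tool pointing down it reaches from about 0.35 to 0.775 m from the base axis. Payload 7.3 kg.
Tool frame: the origin (TCP) lies at the very end of the fingers, on their centre line; the grasp point (between the pads) lies robot.pinch_z behind it (robot.pinch_z is the distance from the TCP to the grasp point, in m); y points along the fingers, z is the direction in which the jaws open and shut, and the axes are right-handed (so a half turn about y gives the same grasp; the last joint's range is limited). The gripper opens to 92 mm and grips with 3 to 60 N. Pads are 19 mm wide; open, the fingers measure 130 mm over their backs; the gripper's body (75 mm by 190 mm) begins 47 mm behind the grasp point.
Start: joints at [-1.355, 0.342, 1.524, -0, 1.275, -0.146], TCP at [0.186, -0.491, 0.227] pointing down, gripper open.
Joint ranges: [-2.53, 2.53], [-0.77, 2.02], [0.04, 2.7], [-1, 4.14], [0.28, 2.66], [-3.11, 3.11]. Speed limits (rad/s): [2.57, 2.57, 3.14, 3.14, 3.14, 3.14].

INTERFACE

Orientations are given as [roll, pitch, yaw] about the fixed x, y, z axes, in that order (R = Rz(yaw) Ry(pitch) Rx(roll)).
In Python, from cell import status, viewer, robot gives the robot as it stands. The module is installed in compiled form; this text tells all that it offers.
- The arm moves only by the shell command python3 -m pendant 'ROWS' [FORCE]. ROWS is JSON, a list that holds one entry, the list of rows, each a list of 7 numbers: the shift along the tool's x, y, z in cm, then the turn, a rotation vector about the tool's x, y, z in rad, then the finger opening in cm, from 0 to 9.18. A call has 1 to 20 rows; each row is the pose to reach, as a shift and turn from the pose commanded when the call began, along the tool's axes at that moment; what a row does not reach only later rows make up. A row lasts 1/10 s, in which the tool goes at most 50 mm and 8.59 degrees, less where a joint would pass 70% of its speed; a pose out of reach is approached as far as the arm can. A call with a gripper value outside its range is refused whole. The fingers move at their own pace and stop on an object; FORCE is the grip in N (left out, the last holds). Time passes only in rows, so rows that repeat a pose let the fingers close. It gives the time, the measured TCP pose, the force and the opening at its end, in the units of the state.
- status.observe(): the state, without advancing time (a new reading comes with each control period).
- viewer.read_camera(name): name is "scene" or "side" or "wrist"; returns a dict with "image" (420x560x3 uint8, red, green, blue), "range_z" (420x560 float32, m along the optical axis (not along the pixel's ray), 0 where there is no reading), "fx", "fy", "cx", "cy" (pixels), "camera_from_world" (4x4, takes a point from world to camera coordinates). Camera axes: x right, y up, looking along -z (the intrinsics and any distortion apply to the point x, -y, -z); pixel columns grow to the right and rows downward; lengths in m; the calibration is good to about 2 mm. A picture is of the moment at which its call begins.
- robot.hand_in(): hands the job in, once; it reports no verdict.
The state is a dict: "time": time; "qpos": joint angles; "qvel": joint speeds; "joint_efforts": joint torques, N m; "tool_pos": TCP position; "tool_rot": TCP orientation; "contact_force": force on the tool from outside, world axes, zero at the start; "torque": the same for the moment, N m; "opening": finger opening in m.
Only numpy, scipy, OpenCV 4.12 (cv2) and the standard library are available. Lean on these libraries where they do the work, as an engineer would, in place of code of your own. Each camera call takes 0.05 s, during which the arm holds its last target. There are 200 camera calls.

TASK

Fit the grey cuttlebone frame into its station on the table: tilt it, hook its plain end under the white lip, then swing it down and press the orange-striped ledge end gently until it clicks home under the steel clip. Stop pressing once it has clicked, let go of it, and leave everything else on the table where it is.

Things in the scene. Friction and masses are not known exactly. Their poses are not given: they have to be found in the camera images.
- station: Fixed cuttlebone station: wooden base 172 x 86 x 6 mm, white fittings, steel clip. Origin: under its middle, on the table; x from the lip end (right, as the robot sees it) to the clip end (left), z up. Seated, the frame lies flat on two ribs (tops z = 10, x -48 to 62) with its plate's middle underside at x 0, y 0, z 10 mm, x and z directions as the station's. Side cheeks: inner faces y = +-27.5, x -27 to 43, tops z = 15.
- lip_edge (a point): Middle of the lower edge of the white lip, station (-56, 0, 18) mm; axes as the station. The lip is 60 wide, 5 thick and reaches 10 mm out from an end wall (inner face x = -66). Below it the floor is at z = 6. The ribs begin at x = -48. The clip is too tall to pass with the frame near level: the frame enters the slot under the lip with its ledge end up, at 25 to 35 degrees.
- clip_nose (a point): Middle of the clip's rounded nose, station (61, 0, 18) mm at rest; axes as the station. The clip is an upright steel strip 30 wide, inner face x = 66, top z = 59; a ramp on it begins at z = 30 and slopes down and inward to the nose, whose underside at z = 16.5 holds the seated frame (plate top z = 15) down. Low stops at either side: faces x = 67.5, tops z = 13.
- clip (a joint): Travel of the sprung clip, m: 0 at rest, up to 0.007 as the frame pushes it outward (station +x). Spring 7 N at rest plus 2 N per mm; the frame pushes it about 3 mm. Pressing on the ledge takes roughly 6 to 15 N until the frame passes the nose; then resistance drops, the polished clip springs back and drives it down on the ribs. Unpressed, the frame rests on the ramp and does not seat.
- frame_grip (a point): Centre of the cradle of the loose grey cuttlebone frame (about 90 g): a plate 130 (x) x 50 (y) x 5 mm, flat on the table, with a cradle 54 (x) x 34 (y) on it (grey walls, white bone between), top 38 mm above the underside. Point: 22 mm above the underside, 11 mm from the plate's middle towards the plain end. x towards the orange-striped ledge end, z up. Grip across y.
- frame_hook_edge (a point): Middle of the lower edge of the frame's plain end (frame x = -65, z = 0 mm from the plate's middle underside); this end goes under the lip.
- frame_ledge (a point): Where to press: top of the flat ledge, frame x = +38, z = 5 mm. The flat ledge runs from x = 16 to 65 mm, the full 50 mm wide, with orange stripes near its end.
- frame_snap_edge (a point): Middle of the ledge end of the frame, level with its underside (frame x = +65, z = 0 mm); its upper edge is a rounded ridge (radius 1.5 mm) that juts out 3.5 mm, and this ridge snaps under the clip's nose.
- bowl: Yellow bowl, 100 mm across, 42 mm high; origin under its centre. Leave alone.
- swing: Small wooden swing perch lying flat, bar 136 mm along its y, steel wire bow reaching 133 mm to its +x; origin under the bar. Leave alone.
- seed_jar: Amber glass seed jar with green cap, 72 mm across, 110 mm high; origin under its centre. Leave alone.
- tin: Tin, 66 mm across, 90 mm high; origin under its centre. Leave alone.
- mirror: Small round blue toy mirror lying flat, 60 mm across, 8 mm thick; origin under its centre. Leave alone.
- brush: Cleaning brush lying by the green bin on the right; origin under its middle. Leave alone.
Mind the look-alikes: they are no part of the job. Of the things that look like the part that bears frame_grip, take the one that is farthest from the robot's base at the start.

How it is judged:
By the outcome, as a careful person would: the job done as asked, in the order asked, and still so for the second after the job is handed in, with the robot touching nothing.
It also fails if it takes over 58 s, if anything falls off the work surface, if the arm or the gripper's body presses on something with over 40 N, if the wrist force passes 120 N, or if a joint passes its speed limit or range.

## Working session

There is one attempt and no reset: what is moved stays moved. The work goes in short steps, Python scripts to look and compute and a shell command to move; the robot and the scene stay as the last step left them, time stands still between calls to the robot, and variables do not carry over. Pictures are saved under pics/ and viewed, about 8 in all and at most 12, crops included, and the job is handed in when it is done.

```bash
mkdir -p pics; cat > h.py <<'E'
import numpy as np, cv2
from cell import status, viewer, robot
from scipy.spatial.transform import Rotation as R
def cam(n):
    c=viewer.read_camera(n); 
    np.savez('pics/'+n+'.npz',**{k:c[k] for k in c}); return c
def load(n): return np.load('pics/'+n+'.npz')
def cloud(c):
    z=np.array(c['range_z']); h,w=z.shape; u,v=np.meshgrid(np.arange(w),np.arange(h))
    p=np.stack([(u-c['cx'])/c['fx']*z,-(v-c['cy'])/c['fy']*z,-z,np.ones_like(z)],-1)
    P=p@np.linalg.inv(c['camera_from_world']).T
    P[z==0]=np.nan
    return P[...,:3]
def save(c,f,s=1): cv2.imwrite('pics/'+f,cv2.cvtColor(np.array(c['image']),cv2.COLOR_RGB2BGR))
def tool():
    s=status.observe(); return np.array(s['tool_pos']),s['tool_rot'],s
E
python3 - <<'E'
from h import *
p,r,s=tool(); print(s, robot.pinch_z)
for n in ('scene','side','wrist'):
    c=cam(n); save(c,n+'0.png'); print(n,{k:c[k] for k in c if k in('fx','fy','cx','cy')}, np.linalg.inv(c['camera_from_world'])[:3,3], c.keys())
E
```

```text
{'time': 0.0, 'qpos': array([-1.35499071e+00,  3.42727217e-01,  1.52500669e+00, -4.41487064e-05,
        1.27535494e+00, -1.45976785e-01]), 'qvel': array([ 0.00028685, -0.00160804,  0.00011047, -0.00018161,  0.00049926,
        0.00093724]), 'joint_efforts': array([-5.09159254e-04, -4.31247103e+01, -2.44223571e+01,  7.17753265e-02,
        5.59368299e-02, -1.26275868e-04]), 'tool_pos': array([ 0.18575436, -0.49062207,  0.22604622]), 'tool_rot': array([-1.57228275e+00,  1.75866668e-04, -2.77979750e+00]), 'contact_force': array([0.37841568, 0.2359427 , 0.22759041]), 'torque': array([ 0.01523014, -0.00875544,  0.04371797]), 'opening': 0.09197929498141759} 0.0188
scene {'fx': 530.120975142096, 'fy': 530.120975142096, 'cx': 283.0805838749764, 'cy': 216.4605512755756} [1.38680901 0.12979873 1.37195691] dict_keys(['image', 'range_z', 'fx', 'fy', 'cx', 'cy', 'camera_from_world'])
side {'fx': 444.0915470322465, 'fy': 444.0915470322465, 'cx': 272.37368631229367, 'cy': 212.4451394020819} [0.20713525 0.66929371 0.76815047] dict_keys(['image', 'range_z', 'fx', 'fy', 'cx', 'cy', 'camera_from_world'])
wrist {'fx': 373.44350236448173, 'fy': 373.44350236448173, 'cx': 280.3142976229749, 'cy': 214.44852217223738} [ 0.25977431 -0.46230816  0.38389506] dict_keys(['image', 'range_z', 'fx', 'fy', 'cx', 'cy', 'camera_from_world'])
```

View pics/scene0.png

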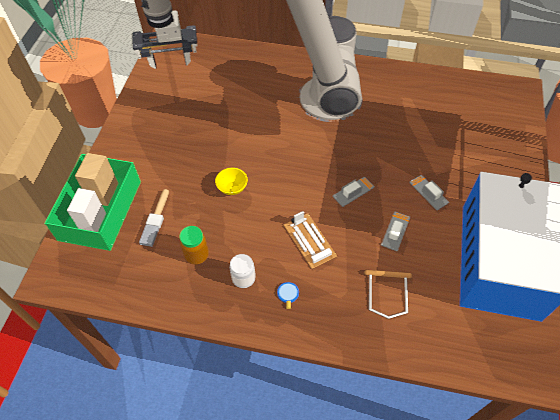

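View pics/side0.png

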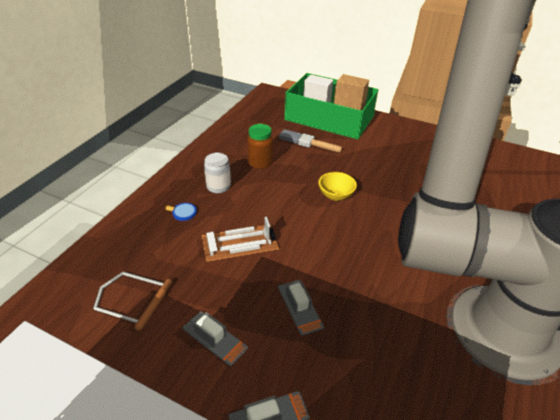

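The scene view shows the station at about (310,240) and three frames at (353,190), (430,193) and (396,231). The side view shows orange stripes on each frame. Next I'll measure the distances and poses.

```bash
python3 - <<'E'
from h import *
c=load('scene');P=cloud(c)
for n,(u,v) in dict(f1=(353,188),f2=(432,191),f3=(396,230),st=(310,240),base=(340,100),bowl=(231,185),jar=(192,233),tin=(241,264),mir=(288,292),sw=(387,273)).items():
    p=P[v,u]; print(n,p.round(3),np.hypot(*p[:2]).round(3))
img=np.array(c['image'])[170:285,270:460]
z=cv2.resize(img,None,fx=4,fy=4,interpolation=cv2.INTER_CUBIC)
s=load('side');i2=np.array(s['image'])[210:420,180:340];z2=cv2.resize(i2,None,fx=2,fy=2,interpolation=cv2.INTER_CUBIC)
cv2.imwrite('pics/z.png',z[...,::-1]);
# height map top view
for (u0,u1,v0,v1,nm) in [(375,418,208,254,'f3'),(405,455,172,215,'f2'),(328,380,172,210,'f1')]:
    Q=P[v0:v1,u0:u1].reshape(-1,3); 
    for lo,hi in((.003,.009),(.03,.045)):
        q=Q[(Q[:,2]>lo)&(Q[:,2]<hi)]
        if len(q)>5:
            r=cv2.minAreaRect((q[:,:2]*1000).astype(np.float32)); print(nm,lo,len(q),r,q[:,2].mean().round(4))
S=P[205:272,280:340].reshape(-1,3);q=S[(S[:,2]>.003)]
print(cv2.minAreaRect((q[:,:2]*1000).astype(np.float32)),np.histogram(q[:,2]*1000,bins=range(0,65,4)))
E
```

```text
f1 [0.408 0.139 0.037] 0.431
f2 [0.364 0.38  0.029] 0.527
f3 [0.532 0.283 0.035] 0.603
st [ 0.596  0.039 -0.001] 0.597
base [0.246 0.057 0.238] 0.253
bowl [ 0.451 -0.242  0.005] 0.512
jar [ 0.703 -0.278  0.11 ] 0.756
tin [ 0.76  -0.125  0.09 ] 0.77
mir [0.779 0.01  0.01 ] 0.779
sw [0.669 0.273 0.019] 0.723
f3 0.003 407 ((511.8157043457031, 288.110595703125), (166.82797241210938, 128.69557189941406), 6.490511894226074) 0.005
f3 0.03 171 ((523.37158203125, 284.2563781738281), (34.068458557128906, 56.29672622680664), 77.03654479980469) 0.0362
f2 0.003 410 ((351.1532897949219, 380.44500732421875), (172.47817993164062, 158.799560546875), 7.312801361083984) 0.0051
f2 0.03 166 ((358.6083679199219, 383.87640380859375), (53.9195442199707, 39.343170166015625), 44.31861877441406) 0.0365
f1 0.003 392 ((390.6767578125, 143.09152221679688), (145.6142578125, 164.142822265625), 10.27953052520752) 0.0052
f1 0.03 160 ((403.307861328125, 135.37881469726562), (37.74706268310547, 53.971527099609375), 44.50902557373047) 0.0357
((587.318603515625, 39.56865692138672), (230.64657592773438, 182.84222412109375), 11.982077598571777) (array([228, 639, 318, 122,  70,  72,  32,   8,   7,   6,   7,   5,   5,
         9,  14,   2]), array([ 0,  4,  8, 12, 16, 20, 24, 28, 32, 36, 40, 44, 48, 52, 56, 60, 64]))
```

View pics/z.png

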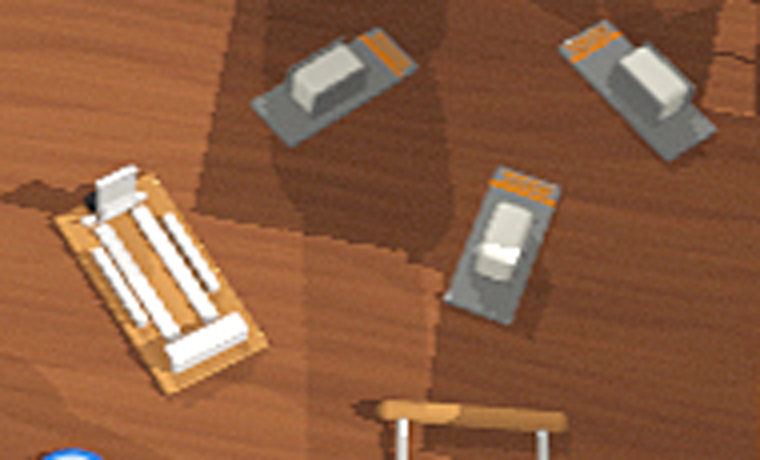

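```bash
cat >> h.py <<'E'
def ray(c,u,v,z):
    T=np.linalg.inv(c['camera_from_world']); d=T[:3,:3]@np.array([(u-c['cx'])/c['fx'],-(v-c['cy'])/c['fy'],-1]); o=T[:3,3]
    return o+d*(z-o[2])/d[2]
def rowto(pos,Rw):
    "shift cm / rotvec of target pose in current commanded tool axes"
    p,r,s=tool(); R0=R.from_euler('xyz',r); return (R0.inv().apply(np.array(pos)-p)*100).round(2),(R0.inv()*Rw).as_rotvec().round(3)
E
python3 - <<'E'
from h import *
c=load('scene')
f=lambda x,y,z:ray(c,270+x/4,170+y/4,z)
a=f(530,182,.005);b=f(478,312,.005);print('f3 ledge/plain',a.round(3),b.round(3),np.linalg.norm(a-b),np.degrees(np.arctan2(*(a-b)[1::-1])))
k=[f(x,y,.006) for x,y in((57,215),(150,178),(268,346),(172,392))];print('station corners',np.round(k,3),[np.linalg.norm(k[i]-k[(i+1)%4]).round(3) for i in range(4)])
m=(k[0]+k[1])/2-(k[2]+k[3])/2;print('mid',np.mean(k,0).round(4),np.degrees(np.arctan2(m[1],m[0])))
w=load('wrist');p,r,s=tool();T=np.linalg.inv(w['camera_from_world']);R0=R.from_euler('xyz',r).as_matrix()
print('cam in tool',R0.T@(T[:3,3]-p),'\n',(R0.T@T[:3,:3]).round(3))
E
```

```text
f3 ledge/plain [0.457 0.301 0.005] [0.578 0.274 0.005] 0.12484235247083839 167.20346153496968
station corners [[ 0.559 -0.047  0.006]
 [ 0.512  0.016  0.006]
 [ 0.638  0.127  0.006]
 [ 0.689  0.065  0.006]] [np.float64(0.079), np.float64(0.168), np.float64(0.08), np.float64(0.171)]
mid [0.5997 0.0403 0.006 ] -139.05504643594037
cam in tool [-0.07929153 -0.1576351  -0.00056512] 
 [[-0.001 -0.956 -0.294]
 [ 0.002  0.294 -0.956]
 [ 1.    -0.002  0.002]]
```

```bash
python3 - <<'E'
from h import *
D=lambda y:R.from_euler('xyz',[-np.pi/2,0,np.radians(y)])
print(rowto([.60,.04,.20],D(-139)))
E
```

```text
(array([-57.52,   2.67, -34.98]), array([ 0.001, -0.354, -0.   ]))
```

```bash
python3 -m pendant '[[[-57.5,2.7,-35,0,-0.354,0,9],[-57.5,2.7,-35,0,-0.354,0,9],[-57.5,2.7,-35,0,-0.354,0,9],[-57.5,2.7,-35,0,-0.354,0,9],[-57.5,2.7,-35,0,-0.354,0,9],[-57.5,2.7,-35,0,-0.354,0,9],[-57.5,2.7,-35,0,-0.354,0,9],[-57.5,2.7,-35,0,-0.354,0,9],[-57.5,2.7,-35,0,-0.354,0,9],[-57.5,2.7,-35,0,-0.354,0,9],[-57.5,2.7,-35,0,-0.354,0,9],[-57.5,2.7,-35,0,-0.354,0,9],[-57.5,2.7,-35,0,-0.354,0,9],[-57.5,2.7,-35,0,-0.354,0,9],[-57.5,2.7,-35,0,-0.354,0,9],[-57.5,2.7,-35,0,-0.354,0,9],[-57.5,2.7,-35,0,-0.354,0,9],[-57.5,2.7,-35,0,-0.354,0,9]]]'
python3 - <<'E'
from h import *
c=cam('wrist');save(c,'w1.png');p,r,s=tool();print(s['qpos'],p,r)
E
```

```text
time: 1.95
tool_pos: [0.5993, 0.0387, 0.2]
tool_rot: [-1.571, -0.0, -2.427]
contact_force: [-0.5, 0.1, -1.0]
opening: 0.0903
[-6.29154688e-02  5.01417045e-01  1.34666151e+00 -2.35446149e-04
  1.29322303e+00  7.93699832e-01] [0.5993987  0.038718   0.20007041] [-1.57043078e+00  4.87236919e-05 -2.42734713e+00]
```

View pics/w1.png

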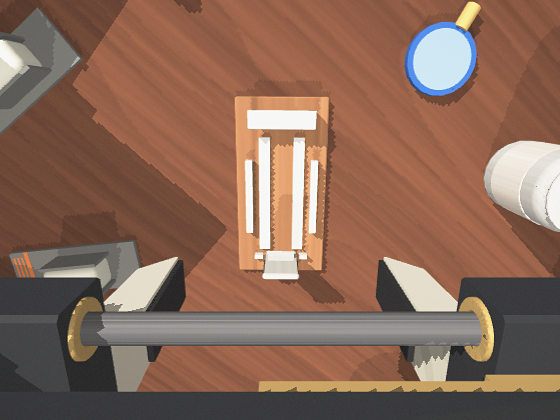

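The wrist view shows the lip, the wide bar at (282,120), away from the robot, and the clip at (280,265), near it. So station x points at about -139°, as assumed. Next I'll fit the station pose from its white parts.

```bash
python3 - <<'E'
from h import *
c=load('wrist');im=np.array(c['image']);P=cloud(c)
hsv=cv2.cvtColor(im,cv2.COLOR_RGB2HSV);m=((hsv[...,1]<60)&(hsv[...,2]>165)).astype(np.uint8)
m[:90]=0;m[285:]=0;m[:,:230]=0;m[:,335:]=0
n,l,st,ce=cv2.connectedComponentsWithStats(m)
for i in range(1,n):
    if st[i,4]<40: continue
    pts=np.argwhere(l==i)[:,::-1].astype(np.float32)
    zz=P[...,2][l==i]; z=np.nanmedian(zz)
    r=cv2.minAreaRect(pts)
    W=np.array([ray(c,u,v,z)[:2]*1000 for u,v in pts]).astype(np.float32); rw=cv2.minAreaRect(W)
    print(i,st[i],z.round(4),'world rect',np.round(rw[0],1),np.round(rw[1],1),round(rw[2],1))
# wood base
b=((hsv[...,0]<22)&(hsv[...,1]>80)&(hsv[...,2]>150)).astype(np.uint8)
Z=P[90:275,230:335];
for r_ in (100,104,106,140,180,220,255): print(r_,im[r_,228:244].tolist()[::3])
q=P[90:285,230:335].reshape(-1,3)
print(np.histogram(q[:,2]*1000,bins=np.arange(-6,66,2)))
E
```

```text
1 [ 247  110   70   20 1319] 0.0227 world rect [646.7  80. ] [16.1 60. ] 41.0
2 [ 259  137   11  112 1200] 0.0097 world rect [582.2  46.2] [109.6   9.8] 40.5
3 [ 292  137   13  112 1213] 0.0097 world rect [603.3  21.8] [109.5  10.6] 40.5
4 [245 160   8  73 519] 0.0146 world rect [572.2  56.5] [70.5  6.5] 39.7
5 [309 160   9  73 531] 0.0145 world rect [612.1  10.5] [70.4  6.9] 40.6
6 [262 251  37  28 893] 0.0405 world rect [548.   -4.1] [27.3 33.7] 41.0
7 [255 253   8   6  48] 0.012 world rect [531.4  10.2] [5.4 7.1] 41.0
8 [299 253   8   6  48] 0.0119 world rect [560.3 -23.1] [5.4 7.1] 41.0
100 [[158, 101, 75], [152, 96, 72], [170, 112, 83], [229, 165, 113], [225, 158, 109], [224, 157, 109]]
104 [[158, 102, 76], [158, 103, 77], [173, 113, 83], [229, 165, 113], [224, 158, 110], [225, 157, 110]]
106 [[157, 100, 75], [159, 102, 76], [175, 114, 84], [229, 164, 113], [225, 158, 110], [225, 157, 109]]
140 [[162, 103, 77], [164, 105, 78], [157, 97, 76], [231, 166, 114], [224, 156, 109], [223, 159, 109]]
180 [[161, 102, 78], [161, 103, 77], [169, 106, 79], [233, 169, 116], [226, 161, 111], [222, 154, 106]]
220 [[165, 107, 80], [159, 100, 76], [155, 100, 75], [166, 109, 81], [225, 160, 111], [220, 154, 105]]
255 [[159, 101, 76], [161, 103, 78], [151, 94, 72], [152, 96, 74], [231, 165, 115], [222, 155, 108]]
(array([   0,   68, 3128, 1492,  210, 6571, 3247, 1572,  855,  247,  738,
         60,   67,  300, 1024,   97,   46,   38,   26,   33,   30,   25,
         28,   27,   28,   36,   27,   35,   33,   33,   35,  111,  107,
          3,    0]), array([-6, -4, -2,  0,  2,  4,  6,  8, 10, 12, 14, 16, 18, 20, 22, 24, 26,
       28, 30, 32, 34, 36, 38, 40, 42, 44, 46, 48, 50, 52, 54, 56, 58, 60,
       62, 64]))
```

```bash
python3 - <<'E'
from h import *
D=lambda y:R.from_euler('xyz',[-np.pi/2,0,np.radians(y)])
print(rowto([.525,.286,.18],D(167.2)))
E
```

```text
(array([-10.58,   2.  , -23.56]), array([-0.   ,  0.938, -0.   ]))
```

```bash
python3 -m pendant '[[[-10.6,2,-23.6,0,0.938,0,9],[-10.6,2,-23.6,0,0.938,0,9],[-10.6,2,-23.6,0,0.938,0,9],[-10.6,2,-23.6,0,0.938,0,9],[-10.6,2,-23.6,0,0.938,0,9],[-10.6,2,-23.6,0,0.938,0,9],[-10.6,2,-23.6,0,0.938,0,9],[-10.6,2,-23.6,0,0.938,0,9],[-10.6,2,-23.6,0,0.938,0,9]]]'
python3 - <<'E'
from h import *
c=cam('wrist');save(c,'w2.png');p,r,s=tool();print(s['qpos'],p,r)
im=np.array(c['image']);P=cloud(c)
hsv=cv2.cvtColor(im,cv2.COLOR_RGB2HSV)
ok=(hsv[...,1]<60)
for lo,hi,zp in((.0025,.008,.005),(.034,.042,.038)):
    m=((P[...,2]>lo)&(P[...,2]<hi)&ok&(np.hypot(P[...,0]-.525,P[...,1]-.286)<.09)).astype(np.uint8)
    n,l,st,ce=cv2.connectedComponentsWithStats(m);i=1+np.argmax(st[1:,4])
    pts=np.argwhere(l==i)[:,::-1]; W=np.array([ray(c,u,v,zp)[:2]*1000 for u,v in pts],np.float32)
    print(lo,st[i],np.nanmedian(P[...,2][l==i]),cv2.minAreaRect(W),cv2.boxPoints(cv2.minAreaRect(W)).round(1).tolist())
E
```

```text
time: 2.9
tool_pos: [0.5251, 0.2867, 0.1799]
tool_rot: [-1.571, 0.0, 2.921]
contact_force: [-0.1, 0.0, 0.4]
opening: 0.0903
[ 3.71558219e-01  5.13552825e-01  1.38371367e+00 -2.14929081e-04
  1.24396928e+00  2.16383593e+00] [0.52522469 0.28658305 0.17993933] [-1.57082696e+00  4.09706208e-04  2.92018023e+00]
0.0025 [ 258  132   57  117 3775] 0.004821083151392291 ((521.2743530273438, 282.7916564941406), (49.85179901123047, 109.46098327636719), 77.95618438720703) [[462.5, 269.79998779296875], [569.5999755859375, 247.0], [580.0, 295.70001220703125], [472.8999938964844, 318.6000061035156]]
0.034 [ 266  168   42   64 2209] 0.03701838908764604 ((522.8539428710938, 282.37152099609375), (33.7327995300293, 53.75883483886719), 78.02716064453125) [[493.1000061035156, 271.3999938964844], [545.5999755859375, 260.29998779296875], [552.5999755859375, 293.29998779296875], [500.1000061035156, 304.3999938964844]]
```

View pics/w2.png

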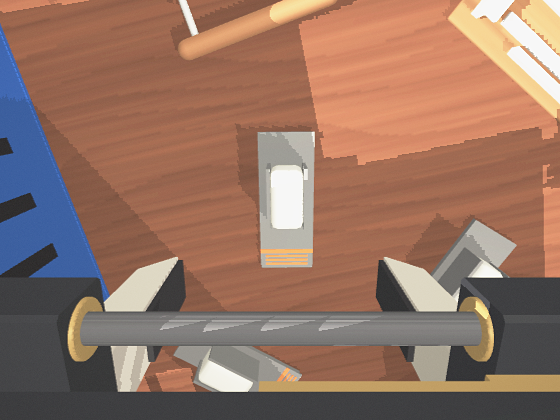

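The frame sits at (285,200) in the image with its stripes nearest the robot. The cradle measures 34x54 mm and the plate 50 mm wide, with its axis at 168°, all as specified. I'll grasp it with a 20° lean so the tool is nearly upright at insertion.

```bash
python3 - <<'E'
from h import *
D=lambda y:R.from_euler('xyz',[-np.pi/2,0,np.radians(y)])
G=D(168)*R.from_rotvec([0,0,np.radians(20)])
t=np.array([.5287,.2812,.010])
print(rowto(t-.08*G.apply([0,1,0]),G), rowto(t,G), G.as_matrix().round(3))
E
```

```text
(array([2.28, 9.48, 0.48]), array([-0.002, -0.012,  0.349])) (array([-0.45, 16.99,  0.45]), array([-0.002, -0.012,  0.349])) [[-0.919  0.335 -0.208]
 [ 0.195 -0.071 -0.978]
 [-0.342 -0.94   0.   ]]
```

```bash
python3 -m pendant '[[[2.3,9.5,0.5,0,-0.012,0.349,9],[2.3,9.5,0.5,0,-0.012,0.349,9],[2.3,9.5,0.5,0,-0.012,0.349,9],[2.3,9.5,0.5,0,-0.012,0.349,9],[1.2,12.8,0.47,0,-0.012,0.349,7],[0.2,15,0.45,0,-0.012,0.349,6.5],[-0.2,16.3,0.45,0,-0.012,0.349,6],[-0.45,17,0.45,0,-0.012,0.349,6],[-0.45,17,0.45,0,-0.012,0.349,6],[-0.45,17,0.45,0,-0.012,0.349,6]]]'
python3 - <<'E'
from h import *
p,r,s=tool();print(p,r,s['contact_force'])
D=lambda y:R.from_euler('xyz',[-np.pi/2,0,np.radians(y)])
G=D(168)*R.from_rotvec([0,0,np.radians(20)]);print(rowto([.5287,.2812,.010],G))
c=cam('wrist');save(c,'w3.png')
E
```

```text
time: 3.95
tool_pos: [0.5288, 0.2822, 0.0106]
tool_rot: [-1.569, 0.35, 2.932]
contact_force: [0.0, 0.1, 0.1]
opening: 0.06
[0.52880442 0.28216001 0.01057974] [-1.56915691  0.34996108  2.93156222] [0.00051926 0.09697382 0.11107432]
(array([0.01, 0.06, 0.1 ]), array([-0.002, -0.001, -0.001]))
```

View pics/w3.png

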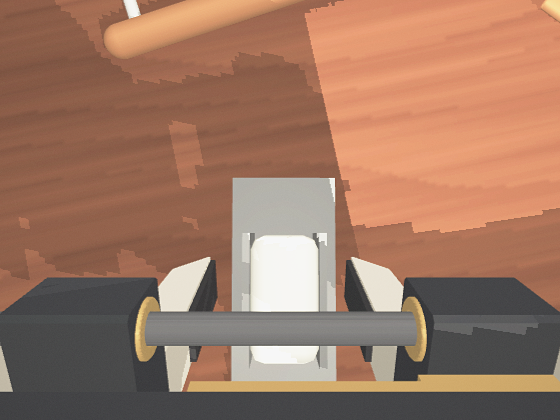

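The fingers straddle the cradle and the frame is centred around column 284. Closing the grip.

```bash
python3 -m pendant '[[[0,0,0.05,0,0,0,3],[0,0,0.05,0,0,0,3],[0,0,0.05,0,0,0,3],[0,0,0.05,0,0,0,3],[0,0,0.05,0,0,0,3],[0,0,0.05,0,0,0,3]]]' 30
python3 - <<'E'
from h import *
p,r,s=tool();print(p,r,s['contact_force'],s['opening'])
c=cam('wrist');im=np.array(c['image']);P=cloud(c)
# plain end edge: gradient along column profile
g=cv2.cvtColor(im,cv2.COLOR_RGB2GRAY).astype(float)
rows=[];
for u in range(238,332,6):
    d=np.abs(np.diff(g[150:215,u]));v=150+np.argmax(d)+.5;w=ray(c,u,v,.005);rows.append(w)
    if u%4==2: print(u,v,(w*1000).round(1))
e=np.median(rows,0)
G=R.from_euler('xyz',r);xf=np.array([np.cos(np.radians(168)),np.sin(np.radians(168)),0])
print('edge',e,'along x from TCP mm',(e-p)@xf*1000, 'G angles',np.degrees(np.arctan2(*G.as_matrix()[1::-1,2])))
E
```

```text
time: 4.6
tool_pos: [0.5282, 0.2817, 0.0099]
tool_rot: [-1.569, 0.349, 2.932]
contact_force: [-1.6, -0.2, 3.8]
opening: 0.034
[0.52815876 0.28165083 0.00994227] [-1.56864614  0.34926478  2.93192744] [-1.64099955 -0.17186547  3.81627245] 0.03399015504342914
238 176.5 [579.1 292.2   5. ]
250 175.5 [578.4 286.4   5. ]
262 175.5 [577.1 280.7   5. ]
274 175.5 [575.9 275.    5. ]
286 175.5 [574.7 269.3   5. ]
298 175.5 [573.5 263.6   5. ]
310 175.5 [572.3 257.9   5. ]
322 175.5 [571.1 252.2   5. ]
edge [0.57502339 0.27072516 0.005     ] along x from TCP mm -48.11209597956012 G angles -102.05509070025907
```

```bash
cat >> h.py <<'E'
import os
D=lambda y:R.from_euler('xyz',[-np.pi/2,0,np.radians(y)])
REL=D(0)*R.from_rotvec([0,0,np.radians(20)])   # tool in frame axes
HOOK=np.array([-.0479,0,-.0099])               # hook - TCP, frame axes
S0=np.array([.5981,.0385,0]);SY=-139.25
def tgt(x,z,th,y=0):
    "tool pose with hook edge at station (x,y,z) mm, frame tilted th deg (ledge up)"
    F=R.from_euler('z',SY,degrees=True)*R.from_euler('y',-th,degrees=True)
    h=S0+R.from_euler('z',SY,degrees=True).apply(np.array([x,y,z])/1000)
    return h-F.apply(HOOK),F*REL
def where():
    p,r,s=tool();T=R.from_euler('xyz',r);F=T*REL.inv();Z=R.from_euler('z',SY,degrees=True).inv()
    h=Z.apply(p+F.apply(HOOK)-S0)*1000;e=(Z*F).as_euler('ZYX',degrees=True)
    print('hook st',h.round(1),'yaw,tilt,roll',e[0].round(1),(-e[1]).round(1),e[2].round(1),'F st',Z.apply(s['contact_force']).round(1),'open',round(s['opening'],4),'t',s['time'],'TCPst',(Z.apply(p-S0)*1000).round(1))
E
python3 - <<'E'
from h import *
p,r,s=tool();print('lift',rowto(p+[0,0,.12],R.from_euler('xyz',r)))
for a in ((-25,70,30),(-35,22.5,30)): t=tgt(*a);print(a,t[0],rowto(*t))
E
```

```text
lift (array([ -4.11, -11.28,   0.02]), array([0., 0., 0.]))
(-25, 70, 30) [0.58936329 0.03097197 0.10252365] (array([-13.69,  -4.81,  23.26]), array([-0.083, -0.928, -0.485]))
(-35, 22.5, 30) [0.59693894 0.03749957 0.05502365] (array([-12.64,  -0.15,  22.45]), array([-0.083, -0.928, -0.485]))
```

```bash
python3 -m pendant '[[[-1,-2.8,0,0,0,0,3],[-2.7,-7.5,0,0,0,0,3],[-4.1,-11.3,0,0,0,0,3],[-13.7,-4.8,23.3,-0.083,-0.928,-0.485,3],[-13.7,-4.8,23.3,-0.083,-0.928,-0.485,3],[-13.7,-4.8,23.3,-0.083,-0.928,-0.485,3],[-13.7,-4.8,23.3,-0.083,-0.928,-0.485,3],[-13.7,-4.8,23.3,-0.083,-0.928,-0.485,3],[-13.7,-4.8,23.3,-0.083,-0.928,-0.485,3],[-13.7,-4.8,23.3,-0.083,-0.928,-0.485,3],[-13.7,-4.8,23.3,-0.083,-0.928,-0.485,3],[-13.7,-4.8,23.3,-0.083,-0.928,-0.485,3],[-13.7,-4.8,23.3,-0.083,-0.928,-0.485,3]]]'
python3 - <<'E'
from h import *
where()
for a in ((-25,70,30),(-35,22.5,30)): t=tgt(*a);print(a,rowto(*t))
c=cam('wrist');save(c,'w4.png')
E
```

```text
time: 5.95
tool_pos: [0.5893, 0.031, 0.1012]
tool_rot: [-1.571, -0.175, -2.432]
contact_force: [-0.1, 0.6, -0.6]
opening: 0.034
hook st [-24.9  -0.   68.7] yaw,tilt,roll -0.1 30.0 -0.0 F st [-0.3 -0.6 -0.6] open 0.034 t 5.95 TCPst [ 1.160e+01 -1.000e-01  1.012e+02]
(-25, 70, 30) (array([ 0.02, -0.13,  0.01]), array([ 0.   , -0.001,  0.   ]))
(-35, 22.5, 30) (array([-1.79,  4.38,  0.01]), array([ 0.   , -0.001,  0.   ]))
```

View pics/w4.png

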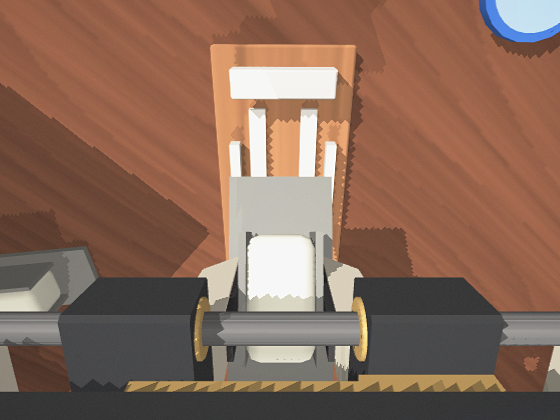

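```bash
python3 - <<'E'
from h import *
c=load('wrist');im=np.array(c['image']);Z=R.from_euler('z',SY,degrees=True).inv()
hsv=cv2.cvtColor(im,cv2.COLOR_RGB2HSV);m=((hsv[...,1]<60)&(hsv[...,2]>165)).astype(np.uint8);m[110:]=0;m[:60]=0;m[:,:225]=0;m[:,345:]=0
n,l,st,ce=cv2.connectedComponentsWithStats(m);i=1+np.argmax(st[1:,4]);x,y,w,h,_=st[i];print(st[i])
for u,v in ((x-.5,y+h-.5),(x+w-.5,y+h-.5)):
    for z in(.018,.023): print('lip',u,v,z,(Z.apply(ray(c,u,v,z)-S0)*1000).round(1))
g=cv2.cvtColor(im,cv2.COLOR_RGB2GRAY).astype(int);print(g[195,222:236],g[195,326:340],g[170:184,280])
for u in (229,332): print('frame',(Z.apply(ray(c,u,175.8,.0730)-S0)*1000).round(1))
E
```

```text
[ 229   67  109   32 3401]
lip 228.5 98.5 0.018 [-55.1 -31.3  18. ]
lip 228.5 98.5 0.023 [-56.  -30.6  23. ]
lip 337.5 98.5 0.018 [-55.1  32.3  18. ]
lip 337.5 98.5 0.023 [-56.   31.6  23. ]
[180 175 174 173 171 170 170 186 200 196 197 196 198 197] [190 191 191 189 188 212 251  95 125 128 129 131 133 131] [178 179 178 179 179 178 185 189 191 189 190 190 191 190]
frame [-28.4 -25.8  73. ]
frame [-28.4  24.1  73. ]
```

```bash
python3 - <<'E'
from h import *
for a in ((-35,22.5,30,.8),(-52,13,30,.8),(-60.5,8,30,.8)): t=tgt(*a);print(a,rowto(*t))
E
```

```text
(-35, 22.5, 30, 0.8) (array([-1.81,  4.41,  0.11]), array([ 0.   , -0.002, -0.   ]))
(-52, 13, 30, 0.8) (array([-3.65,  5.05,  0.11]), array([ 0.   , -0.002, -0.   ]))
(-60.5, 8, 30, 0.8) (array([-4.57,  5.4 ,  0.11]), array([ 0.   , -0.002, -0.   ]))
```

```bash
python3 -m pendant '[[[-0.9,2.2,0.1,0,-0.002,0,3],[-1.8,4.4,0.1,0,-0.002,0,3],[-1.8,4.4,0.1,0,-0.002,0,3],[-2.6,4.67,0.1,0,-0.002,0,3],[-3.2,4.9,0.1,0,-0.002,0,3],[-3.65,5.05,0.1,0,-0.002,0,3],[-3.65,5.05,0.1,0,-0.002,0,3],[-3.65,5.05,0.1,0,-0.002,0,3]]]'
python3 - <<'E'
from h import *
where()
for a in ((-52,13,30,.8),(-60.5,8,30,.8)): t=tgt(*a);print(a,rowto(*t))
E
```

```text
time: 6.8
tool_pos: [0.6108, 0.0475, 0.0464]
tool_rot: [-1.571, -0.174, -2.428]
contact_force: [-0.2, 0.0, -1.0]
opening: 0.0338
hook st [-52.1   1.4  13.9] yaw,tilt,roll 0.1 30.0 0.0 F st [ 0.1 -0.1 -1. ] open 0.0338 t 6.8 TCPst [-15.5   1.5  46.4]
(-52, 13, 30, 0.8) (array([-0.01,  0.09, -0.07]), array([-0.   ,  0.002, -0.   ]))
(-60.5, 8, 30, 0.8) (array([-0.93,  0.43, -0.06]), array([-0.   ,  0.002, -0.   ]))
```

```bash
python3 -m pendant '[[[-0.13,0.22,-0.05,0,0.002,0,3],[-0.13,0.22,-0.05,0,0.002,0,3],[-0.4,0.32,-0.05,0,0.002,0,3],[-0.65,0.4,-0.05,0,0.002,0,3],[-0.8,0.45,-0.05,0,0.002,0,3],[-0.94,0.5,-0.05,0,0.002,0,3],[-0.94,0.5,-0.05,0,0.002,0,3],[-0.94,0.5,-0.05,0,0.002,0,3]]]'
python3 - <<'E'
from h import *
where()
c=cam('wrist');save(c,'w5.png')
for a in ((-60.5,7.5,30,.8),(-62,7.5,22,.8),(-63,7.5,15,.8),(-63,7.7,10,.8)): t=tgt(*a);print(a,rowto(*t))
E
```

```text
time: 7.6
tool_pos: [0.6166, 0.0533, 0.0394]
tool_rot: [-1.571, -0.175, -2.43]
contact_force: [0.1, 0.4, -1.5]
opening: 0.0338
hook st [-60.2   0.9   6.9] yaw,tilt,roll 0.0 30.0 -0.0 F st [-0.4 -0.2 -1.5] open 0.0338 t 7.6 TCPst [-23.7   0.9  39.4]
(-60.5, 7.5, 30, 0.8) (array([-0.02, -0.06, -0.01]), array([-0.,  0.,  0.]))
(-62, 7.5, 22, 0.8) (array([ 0.14,  0.52, -0.01]), array([-0.  ,  0.  ,  0.14]))
(-63, 7.5, 15, 0.8) (array([ 0.25,  1.07, -0.01]), array([-0.   ,  0.   ,  0.262]))
(-63, 7.7, 10, 0.8) (array([ 0.36,  1.46, -0.01]), array([-0.  ,  0.  ,  0.35]))
```

View pics/w5.png

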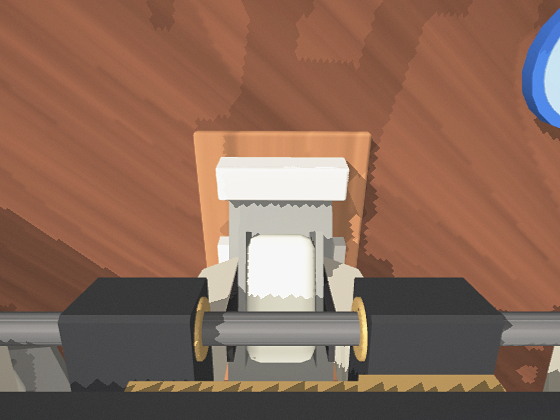

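The plain end is now under the lip: the lip's front edge at row 200 hides the frame's end, which was at row 176. The frame is about 1 mm off to the left, so I'll correct that while swinging down.

```bash
python3 -m pendant '[[[0.05,0.2,0.04,0,0,0.06,3],[0.14,0.5,0.08,0,0,0.14,3],[0.2,0.8,0.08,0,0,0.2,3],[0.25,1.05,0.08,0,0,0.262,3],[0.31,1.25,0.08,0,0,0.306,3],[0.36,1.44,0.08,0,0,0.35,3],[0.36,1.44,0.08,0,0,0.35,3],[0.36,1.44,0.08,0,0,0.35,3]]]'
python3 - <<'E'
from h import *
where()
for a in ((-63.5,7.5,10,1.6),(-63.7,7.6,8,1.6),(-63.7,7.6,7,1.6)): t=tgt(*a);print(a,rowto(*t))
c=cam('side');save(c,'s1.png');im=cv2.imread('pics/s1.png')[180:290,170:330];cv2.imwrite('pics/s1z.png',cv2.resize(im,None,fx=4,fy=4,interpolation=cv2.INTER_CUBIC))
E
```

```text
time: 8.45
tool_pos: [0.6127, 0.0485, 0.0262]
tool_rot: [-1.571, 0.174, -2.431]
contact_force: [-0.3, -0.7, -0.5]
opening: 0.0338
hook st [-63.    2.    8.2] yaw,tilt,roll -0.0 10.0 0.0 F st [ 0.7  0.3 -0.5] open 0.0338 t 8.45 TCPst [-17.5   1.9  26.2]
(-63.5, 7.5, 10, 1.6) (array([-0.04,  0.08, -0.03]), array([-0., -0.,  0.]))
(-63.7, 7.6, 8, 1.6) (array([ 0.03,  0.22, -0.03]), array([-0.   , -0.   ,  0.035]))
(-63.7, 7.6, 7, 1.6) (array([ 0.07,  0.29, -0.03]), array([-0.   , -0.   ,  0.053]))
```

View pics/s1z.png

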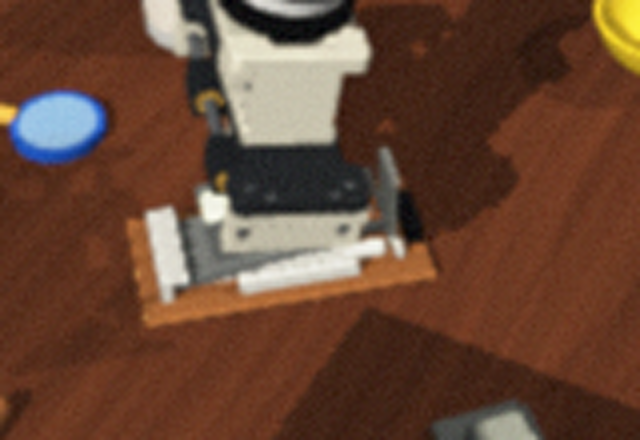

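The gripper clears the clip, and the plain end is under the lip. Lowering to the ramp.

```bash
python3 -m pendant '[[[0,0.12,-0.03,0,0,0.015,3],[0.03,0.22,-0.03,0,0,0.035,3],[0.07,0.29,-0.03,0,0,0.053,3],[0.07,0.29,-0.03,0,0,0.053,3],[0.07,0.29,-0.03,0,0,0.053,3]]]'
python3 - <<'E'
from h import *
where()
E
```

```text
time: 9.0
tool_pos: [0.6126, 0.049, 0.0234]
tool_rot: [-1.57, 0.228, -2.43]
contact_force: [-1.4, -1.4, 4.3]
opening: 0.0338
hook st [-64.2   1.5   7.8] yaw,tilt,roll 0.0 6.9 0.0 F st [1.9 0.2 4.3] open 0.0338 t 9.0 TCPst [-17.8   1.5  23.4]
```

Light contact of 4.3 N, so I'll release the frame here and back off.

```bash
python3 -m pendant '[[[0,0,0,0,0,0,4],[0,0,0,0,0,0,5],[0,0,0,0,0,0,5.5],[0,0,0,0,0,0,5.5],[0,-1,0,0,0,0,5.5],[0,-4,0,0,0,0,5.5],[0,-8,0,0,0,0,5.5],[0,-12,0,0,0,0,5.5],[0,-12,0,0,0,0,5.5],[0,-12,0,0,0,0,5.5]]]'
python3 - <<'E'
from h import *
where()
c=cam('wrist');save(c,'w6.png')
c=cam('side')
Z=R.from_euler('z',SY,degrees=True).inv()
c=load('wrist');P=cloud(c);Q=Z.apply((P.reshape(-1,3)-S0))*1000
for x in range(-55,66,8):
    for y0,y1 in((-24,-18),(18,24)):
        m=(abs(Q[:,0]-x)<3)&(Q[:,1]>y0)&(Q[:,1]<y1)
        print(x,y0,m.sum(),np.round(np.median(Q[m,2]),1) if m.sum() else '',end=' | ')
E
```

```text
time: 10.0
tool_pos: [0.592, 0.0308, 0.1413]
tool_rot: [-1.569, 0.23, -2.43]
contact_force: [0.0, 0.2, -0.3]
opening: 0.055
hook st [-36.7   1.9 125.8] yaw,tilt,roll -0.0 6.8 0.1 F st [-0.2 -0.2 -0.3] open 0.055 t 10.0 TCPst [  9.6   1.8 141.3]
-55 -24 65 14.9 | -55 18 72 15.2 | -47 -24 60 14.7 | -47 18 64 14.7 | -39 -24 55 15.6 | -39 18 48 15.7 | -31 -24 52 16.6 | -31 18 42 16.4 | -23 -24 49 17.1 | -23 18 42 17.0 | -15 -24 48 18.0 | -15 18 42 17.8 | -7 -24 54 18.7 | -7 18 44 18.7 | 1 -24 804 227.9 | 1 18 794 227.9 | 9 -24 1129 245.5 | 9 18 1252 245.0 | 17 -24 58 20.9 | 17 18 52 20.8 | 25 -24 59 21.5 | 25 18 57 21.6 | 33 -24 61 22.5 | 33 18 59 22.4 | 41 -24 64 23.3 | 41 18 62 23.2 | 49 -24 61 24.4 | 49 18 58 24.1 | 57 -24 61 24.8 | 57 18 59 24.5 | 65 -24 17 25.0 | 65 18 16 24.9 |
```

View pics/w6.png

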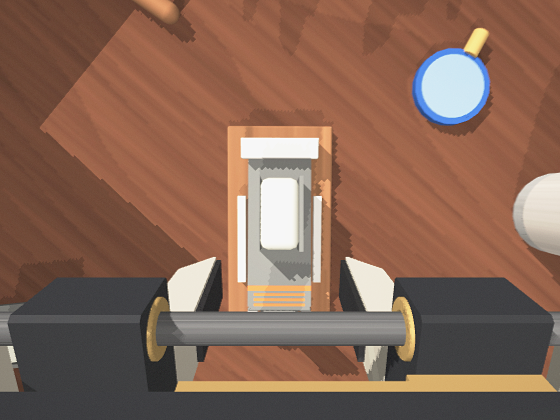

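The frame rests on the ramp with the plain end hooked. Its ledge top is at z≈25 near the clip, sloping at about 5.5°. I'll close the fingers, go upright over the ledge and press.

```bash
python3 - <<'E'
from h import *
Z=R.from_euler('z',SY,degrees=True)
for a in ((38,.8,60),(38,.8,28)): print(a,rowto(S0+Z.apply(np.array(a)/1000),D(SY)))
E
```

```text
(38, 0.8, 60) (array([4.49, 7.07, 0.01]), array([ 0.001, -0.   , -0.227]))
(38, 0.8, 28) (array([5.210e+00, 1.019e+01, 1.000e-02]), array([ 0.001, -0.   , -0.227]))
```

```bash
python3 -m pendant '[[[2.5,1,0,0,0,-0.1,2],[4.5,2.5,0,0,0,-0.227,0],[4.5,2.5,0,0,0,-0.227,0],[4.5,2.5,0,0,0,-0.227,0],[4.5,7,0,0,0,-0.227,0],[4.5,7,0,0,0,-0.227,0],[5.2,10,0,0,0,-0.227,0],[5.2,10,0,0,0,-0.227,0],[5.2,10,0,0,0,-0.227,0]]]' 10
python3 - <<'E'
from h import *
where()
E
```

```text
time: 11.0
tool_pos: [0.5705, 0.0127, 0.032]
tool_rot: [-1.571, 0.002, -2.431]
contact_force: [-0.1, -0.3, 0.9]
opening: 0.0005
hook st [-3.9  1.6  6.4] yaw,tilt,roll -0.0 19.9 -0.0 F st [0.3 0.2 0.9] open 0.0005 t 11.0 TCPst [37.8  1.6 32. ]
```

```bash
python3 -m pendant '[[[0,0.4,0,0,0,0,0],[0,0.6,0,0,0,0,0],[0,0.7,0,0,0,0,0],[0,0.7,0,0,0,0,0]]]'; python3 -m pendant '[[[0,0.1,0,0,0,0,0],[0,0.15,0,0,0,0,0],[0,0.15,0,0,0,0,0]]]'; python3 -m pendant '[[[0,0.1,0,0,0,0,0],[0,0.1,0,0,0,0,0]]]'
```

```text
time: 11.4
tool_pos: [0.5707, 0.0128, 0.0242]
tool_rot: [-1.57, 0.002, -2.43]
contact_force: [0.6, 1.0, 1.0]
opening: 0.0003
time: 11.7
tool_pos: [0.5708, 0.0127, 0.023]
tool_rot: [-1.57, 0.002, -2.43]
contact_force: [-1.2, -1.4, 6.1]
opening: 0.0002
time: 11.9
tool_pos: [0.5708, 0.0126, 0.0221]
tool_rot: [-1.57, 0.002, -2.43]
contact_force: [-1.0, -1.1, 6.7]
opening: 0.0005
```

Contact at z≈23 mm and 6 N, as expected. I'll keep pressing in 1 mm steps.

```bash
python3 -m pendant '[[[0,0.1,0,0,0,0,0],[0,0.1,0,0,0,0,0]]]'; python3 -m pendant '[[[0,0.1,0,0,0,0,0],[0,0.1,0,0,0,0,0]]]'; python3 -m pendant '[[[0,0.1,0,0,0,0,0],[0,0.1,0,0,0,0,0]]]'|sed -n '2p;4p'
```

```text
time: 12.1
tool_pos: [0.5708, 0.0126, 0.0212]
tool_rot: [-1.57, 0.002, -2.43]
contact_force: [-2.1, -0.9, 7.7]
opening: 0.0009
time: 12.3
tool_pos: [0.5708, 0.0125, 0.0203]
tool_rot: [-1.57, 0.002, -2.43]
contact_force: [-1.7, -1.7, 9.0]
opening: 0.0005
tool_pos: [0.5706, 0.0126, 0.0189]
contact_force: [-0.6, -0.2, 2.7]
```

```bash
cat > chk.py <<'E'
from h import *
where()
c=cam('wrist');Z=R.from_euler('z',SY,degrees=True).inv();Q=Z.apply(cloud(c).reshape(-1,3)-S0)*1000
for x in range(-55,64,7):
    for y0,y1 in((-24,-18),(18,24)):
        m=(abs(Q[:,0]-x)<3)&(Q[:,1]>y0)&(Q[:,1]<y1)&(Q[:,2]<45)
        if m.sum()>8: print(x,y0,m.sum(),np.round(np.median(Q[m,2]),1),end=' | ')
E
python3 chk.py
```

```text
hook st [-3.9  1.7 -6.7] yaw,tilt,roll -0.0 19.9 0.0 F st [ 0.6 -0.2  2.7] open 0.0002 t 12.5 TCPst [37.8  1.7 18.9]
-55 -24 282 15.2 | -55 18 280 15.6 | -48 -24 230 14.6 | -48 18 231 14.6 | -41 -24 199 15.1 | -41 18 192 14.9 | -34 -24 123 15.2 | -34 18 81 15.1 | -27 -24 118 15.4 | -27 18 86 15.4 | -20 -24 115 15.8 | -20 18 77 15.7 | -13 -24 112 16.0 | -13 18 75 16.1 | -6 -24 102 16.4 | -6 18 81 16.3 | 1 -24 106 16.5 | 1 18 69 16.5 | 8 -24 95 17.0 | 8 18 73 16.8 | 15 -24 99 17.0 | 15 18 68 17.1 | 22 -24 91 17.2 | 22 18 72 17.3 | 29 -24 136 17.6 | 29 18 127 17.5 | 36 -24 110 17.9 | 36 18 82 17.8 |
```

The ledge is still about 3 mm up (2.4° slope), so the ridge is only at the nose. Continuing gently.

```bash
python3 -m pendant '[[[0,0.08,0,0,0,0,0],[0,0.08,0,0,0,0,0]]]'|sed -n '2p;4p'; python3 -m pendant '[[[0,0.08,0,0,0,0,0],[0,0.08,0,0,0,0,0]]]'|sed -n '2p;4p'; python3 chk.py
```

```text
tool_pos: [0.5702, 0.013, 0.017]
contact_force: [-0.5, 0.4, 0.2]
tool_pos: [0.5703, 0.0129, 0.0163]
contact_force: [0.5, -0.1, -0.1]
hook st [-3.9  1.2 -9.4] yaw,tilt,roll 0.0 20.0 -0.0 F st [-0.3  0.4 -0.1] open 0.0002 t 12.95 TCPst [37.8  1.2 16.3]
-55 -24 277 15.9 | -55 18 279 15.8 | -48 -24 243 14.7 | -48 18 238 14.9 | -41 -24 235 14.7 | -41 18 237 14.9 | -34 -24 132 14.9 | -34 18 78 14.7 | -27 -24 118 14.8 | -27 18 77 14.7 | -20 -24 114 14.7 | -20 18 79 14.6 | -13 -24 107 14.9 | -13 18 74 14.6 | -6 -24 105 14.7 | -6 18 68 14.7 | 1 -24 99 14.8 | 1 18 72 14.8 | 8 -24 97 14.9 | 8 18 70 14.7 | 15 -24 95 14.8 | 15 18 64 14.8 | 22 -24 83 14.8 | 22 18 61 14.8 | 29 -24 111 14.9 | 29 18 98 14.8 | 36 -24 110 14.6 | 36 18 94 14.7 |
```

It clicked: the force fell to zero and the plate lies flat at z≈15 everywhere. Retreating straight up and checking.

```bash
python3 -m pendant '[[[0,-2,0,0,0,0,0],[0,-6,0,0,0,0,0],[0,-10,0,0,0,0,0],[-3,-15,0,0,0,0,0],[-6,-17,0,0,0,0,0],[-6,-17,0,0,0,0,0],[-6,-17,0,0,0,0,0],[-6,-17,0,0,0,0,0],[-6,-17,0,0,0,0,0],[-6,-17,0,0,0,0,0]]]'
python3 chk.py; python3 - <<'E'
from h import *
a=load('wrist');save(a,'w7.png');c=viewer.read_camera('scene');o=load('scene')
i=np.hstack([np.array(o['image'])[120:330,30:530],]);j=np.array(c['image'])[120:330,30:530]
w=np.array(a['image'])
out=np.vstack([cv2.resize(w,(500,375)),j]);cv2.imwrite('pics/fin.png',out[...,::-1])
E
```

```text
time: 14.0
tool_pos: [0.615, 0.0513, 0.1856]
tool_rot: [-1.572, -0.001, -2.431]
contact_force: [0.1, -0.2, 0.6]
opening: 0.0006
hook st [-62.8   1.3 159.9] yaw,tilt,roll -0.0 20.0 -0.1 F st [0.1 0.2 0.6] open 0.0006 t 14.0 TCPst [-21.2   1.3 185.6]
-55 -24 42 18.7 | -55 18 39 21.3 | -48 -24 49 14.9 | -48 18 47 14.8 | -41 -24 49 14.6 | -41 18 49 14.8 | -34 -24 43 14.4 | -34 18 42 14.5 | -27 -24 44 14.5 | -27 18 41 14.7 | -20 -24 47 14.6 | -20 18 37 15.0 | -13 -24 40 14.5 | -13 18 30 14.6 | -6 -24 37 14.7 | -6 18 31 14.7 | 1 -24 36 14.6 | 1 18 32 14.6 | 8 -24 38 14.8 | 8 18 31 14.2 | 15 -24 39 14.6 | 15 18 34 14.5 | 22 -24 34 14.7 | 22 18 34 14.8 | 29 -24 40 14.6 | 29 18 34 14.7 | 36 -24 34 14.6 | 36 18 36 14.7 | 43 -24 39 14.7 | 43 18 37 14.6 |
```

View pics/fin.png

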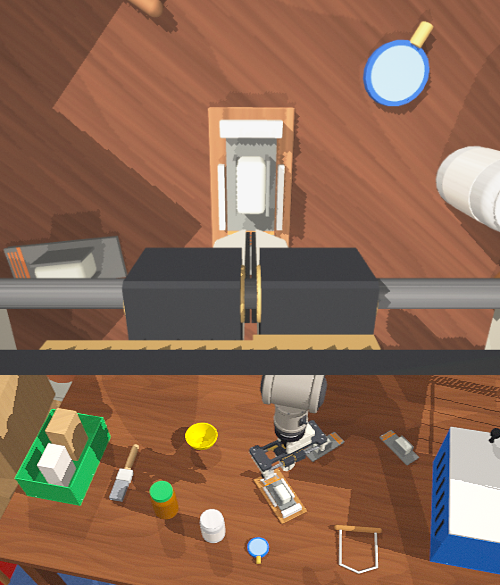

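The frame lies flat between the cheeks under the lip (wrist view, about (250,180)). The arm is clear and the other items are where they were. Handing in.

```bash
python3 -c "
from cell import robot
print(robot.hand_in())"
```

```text
the job is handed in; nothing more can be done
None
```

The frame is fitted in its station, and I handed the job in at about 14 s of the 58 s allowed.

- **Frame chosen:** I took the one farthest from the base, at 0.60 m; the other two were at 0.43 and 0.53 m.
- **Fitting:** I gripped it across the cradle and hooked the plain end under the lip at a 30° tilt. I then swung it down onto the clip's ramp, let go, and pressed the ledge with closed fingers.
- **Click:** The press peaked at about 9 N, then fell to zero at the click. I stopped pressing within 1 mm of that and lifted off.

**Last checks:**
- **Seating:** After I lifted off, the plate top read 14.2–15.0 mm from x = -48 to 43, against 15 mm seated, with no slope. The gripper hid the last 20 mm at the clip, and I did not see the nose over the ridge directly.
- **Lip-end reading:** The readings at x = -55 (18.7 and 21.3 mm) were higher because the lip covers the plate there.
- **Other objects:** The bowl, swing, jar, tin, mirror and brush looked undisturbed in the final scene picture. I compared them by eye and did not measure them. One of the other two frames was partly hidden by the gripper.
- **Disagreement:** The lip is on the robot's left, although the task says it is on the right. I went by the camera images, where the wide lip and the tall clip were clear.

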